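# Close and pin the bridge-gluing jig

## Robot

A 7-joint arm with a two-finger parallel gripper is mounted at the origin on the work surface. World frame = base frame: x ahead of the robot, y to its left, z up, the work surface at z = 0. Lengths are in mm, angles in rad, forces in N, time in s.
With the tool pointing down it reaches from about 350 to 900 mm from the base axis. Payload 8.1 kg.
Tool frame: the origin (TCP) lies at the very end of the fingers, on their centre line; the grasp point (between the pads) lies 19 mm behind it (ctrl.hold_point_z is the z of the grasp point in the tool frame, in mm); z points along the fingers, y is the line along which they close (so a half turn about z gives the same grasp; the last joint's range is limited). The gripper opens to 85 mm and grips with 20 to 120 N. Pads are 22 mm wide; open, the fingers measure 114 mm over their backs; the gripper's body (76 mm by 85 mm) begins 54 mm behind the grasp point. The pads swing forward as they close: fully open they stand 13 mm farther back than shut.
Start: joints at [1.212, 0.434, 0.025, 1.573, -0.012, 1.134, -0.075], TCP at [158.112, -604.683, 231.323] pointing down, gripper open.
Joint ranges: [-2.62, 2.62], [-0.44, 2.09], [-1.27, 1.32], [0.08, 2.57], [-1.32, 4.46], [0.12, 2], [-2.74, 2.74]. Speed limits (rad/s): [2.22, 2.22, 3.01, 3.01, 3.14, 3.14, 3.14].

## Interface

Orientations are given as a unit quaternion [x, y, z, w].
In Python, from station import ctrl gives the robot as it stands.
- The arm moves only by the tool send_rows, never from a script. Its arguments are lists of equal length, an entry for each row: "linear": the shift along the tool's x, y, z in parts of the range, where 1.0 means 600 mm, a list of three; "turn": the turn, a rotation vector about the tool's x, y, z in normalised numbers (1 is pi rad), a list of three; "claw": the opening, from 0 (shut) to 1 (fully open). In form: {"linear": [[x, y, z], ...], "turn": [[ax, ay, az], ...], "claw": [claw, ...]}. A call has 1 to 10 rows; each row is the pose to reach, as a shift and turn from the pose commanded when the call began, along the tool's axes at that moment; what a row does not reach only later rows make up. A row lasts 1/12 s, in which the tool goes at most 41.7 mm and 7.16 degrees, less where a joint would pass 70% of its speed; a pose out of reach is approached as far as the arm can. A call with a gripper value outside its range is refused whole. The fingers move at their own pace and stop on an object; "force" is the grip in N (left out, the last holds). Time passes only in rows, so rows that repeat a pose let the fingers close. It gives the time, the measured TCP pose, the force, the opening and the grip force at its end, in the units of the state.
- ctrl.get_obs(): the state, without advancing time (a new reading comes with each control period).
- ctrl.snapshot(name): name is "scene" or "top" or "wrist"; returns the picture (400x640x3 uint8, red, green, blue); there is no depth.
- ctrl.camera_params(name): a dict with "fov_y" (degrees; the focal length in pixels is half the picture's height over the tangent of half this angle, whatever the lens; pixels are square), "cx", "cy" (the principal point, pixels), "cam_to_world" (4x4, takes a point from camera to world coordinates). Camera axes: x right, y up, looking along -z (the intrinsics and any distortion apply to the point x, -y, -z); pixel columns grow to the right and rows downward; lengths in mm; the calibration is good to about 2 mm. A picture is of the moment at which its call begins: read the wrist's pose just before it. camera_params takes no time and is no camera call; for the wrist camera it gives the pose at the moment of the call.
- ctrl.job_done(): hands the job in; it is judged then, once.
The state is a dict: "time": time; "joint_pos": joint angles; "joint_vel": joint speeds; "tau": joint torques, N m; "tcp_pos": TCP position; "eef_rot": TCP orientation; "wrist_force": force on the tool from outside, world axes, zero at the start; "moment": the same for the moment, N m; "opening": finger opening in mm; "finger_force": force on a finger pad.
Only numpy, scipy, OpenCV 4.12 (cv2) and the standard library are available. Lean on these libraries where they do the work, as an engineer would, in place of code of your own. Each camera call takes 0.05 s, during which the arm holds its last target. There are 200 camera calls.

## Task

Swing the hinged upper half of the wooden gluing jig fully shut, then take the loose pin from its stand and push it down through the sprung plate and the lined-up holes of both halves until its collar sits on the plate. Keep pushing the pin down so that the sprung plate is squeezed flat against the upper half and the halves stay pressed shut; finish while still holding it pressed down like that, do not let go. Leave the glue jar, tape roll and hand plane alone.

Things in the scene. Friction and masses are not known exactly. Their poses are not given: they have to be found in the camera images.
- jig: Fixed plywood lower half of the gluing jig, 190 x 150 x 40 mm high, standing on the bench. Origin: centre of its underside; z up. Its x axis points from the free front edge to the hinge; the hinge line is parallel to its y axis, at x = +85 mm, z = 40 mm. A hole of 15 mm diameter goes down through it at x = -35 mm, y = 0.
- jig_hole (a point): Centre of the mouth of the hole in the lower half, on its top face, 40 mm above the bench; axes as jig. The hole is 40 mm deep (down to the bench).
- lid (a joint): Hinge angle of the upper half (rad): 0 shut, grows as it opens, at most 1.2. Friction (0.4 N m) keeps it at any angle; 0.25 kg, needs under 5 N at the free edge to close. Plywood board 170 mm from hinge line to free edge (towards the jig's -x when shut), 150 mm wide, 15 mm thick; shut, its top is 55 mm above the bench. 15 mm hole in line with the lower one, 120 mm from the hinge line.
- lid_hinge (a point): Middle of the hinge line, 40 mm above the bench. Axes turn with the upper half: -x along the board to its free edge, z its outward normal; the outer (top) face is at z = +15.5 mm. On that face are two battens, 120 x 18 x 12 mm high, along x, centred at x = -85 mm, y = +55 and -55 mm.
- lid_push (a point): Point on the outer face of the upper half where it can be pushed, on the centreline, 157 mm from the hinge line, 13 mm from the free edge; axes turn with the upper half as lid_hinge.
- plate (a joint): How far the sprung plate is pressed down towards the upper half (m): 0 at rest, 0.006 flat against the upper half. It takes about 4 N to start and 10 N at full travel and springs back when let go. The plate is square steel, 44 x 44 x 5 mm, on four small springs, over the hole of the upper half, with a hole of 15 mm diameter in line with it.
- plate_hole (a point): Centre of the hole's mouth on the top face of the sprung plate; with the upper half shut and the plate at rest it is 66.5 mm above the bench, right above jig_hole. Moves with upper half and plate.
- rack: Fixed wooden stand block, 70 x 70 x 62 mm high, with one upright through hole of 16 mm diameter at its centre, in which the pin stands at the start. Origin: centre of its underside.
- pin: Loose upright steel pin with a wooden grip, about 90 g. Origin: centre of its lower tip; z along the pin to the grip. Shank 12 mm diameter from 0 to 56 mm (its lowest 8 mm taper to 6 mm diameter), collar 30 mm diameter from 56 to 60 mm, cylindrical grip 22 mm diameter from 60 to 96 mm. In the stand the collar rests on the block's top and the grip sticks up.
- glue: Bystander: closed glue jar, 56 mm diameter, 85 mm high; origin at its underside. Leave it alone.
- tape: Bystander: roll of paper tape lying flat, 96 mm outer diameter, 24 mm high; origin at its underside. Leave it alone.
- plane: Bystander: small hand plane, 50 x 150 mm, 42 mm high; origin at its underside. Leave it alone.
There are look-alikes about, which are no part of the job. Of the things shaped like the pin, the steel one is meant. Of the things that look like the jig, the larger one is meant.

How it is judged (in metres and radians):
On the way, in this order (a step that is already met when the one before it is completed fails the run):
1. the upper half is shut while the pin is not yet in the jig's hole (value of joint lid below 0.035 rad and horizontal distance between pin and jig_hole above 0.03 m), for 0.2 s.
2. with the upper half shut, the pin has passed through it into the lower half (value of joint lid below 0.06 rad and z of pin in the frame of jig_hole below -0.015 m and angle between pin's own z axis and vertical below 0.12 rad and x of pin in the frame of jig_hole between -0.004 and 0.004 m and y of pin in the frame of jig_hole between -0.004 and 0.004 m), for 0.1 s.
At the end, for the whole second after the job is handed in: Upper half shut (under 0.02 rad); pin upright (0.12 rad) in both holes, within 4 mm of their axis, tip over 31 mm below the lower half's top; fingers still on the pin, at rest, holding the sprung plate down more than 4 of its 6 mm (value of joint lid below 0.02 rad and value of joint plate above 0.004 m and z of pin in the frame of jig_hole below -0.031 m and angle between pin's own z axis and vertical below 0.12 rad and x of pin in the frame of jig_hole between -0.004 and 0.004 m and y of pin in the frame of jig_hole between -0.004 and 0.004 m and contact force between the fingers and pin above 1 N and linear speed of pin below 0.02 m/s); the arm keeps its last pose, push and grip.
It fails at once if the glue jar is disturbed (moved over 30 mm) (distance of glue from where it was at the start of the episode above 0.03 m).
It fails at once if the tape roll is disturbed (moved over 30 mm) (distance of tape from where it was at the start of the episode above 0.03 m).
It fails at once if the hand plane is disturbed (moved over 30 mm) (distance of plane from where it was at the start of the episode above 0.03 m).
It also fails if it takes over 58 s, if anything falls off the work surface, if the arm or the gripper's body presses on something with over 40 N, if the wrist force passes 120 N, or if a joint passes its speed limit or range.

## Working session

There is one attempt and no reset: what is moved stays moved. The work goes in short steps, Python scripts to look and compute and a tool call to move; the robot and the scene stay as the last step left them, time stands still between calls to the robot, and variables do not carry over. Pictures are saved under pics/ and viewed, at most 10 in all, crops included, and the job is handed in when it is done.

Besides the shell and the picture viewer there is one more tool, called after ">>>" by a JSON object that holds its "fn" and its "kwargs", one argument or row to a line. send_rows: Moves the arm, as the interface text tells. Its arguments: {"type":"object","properties":{"linear":{"type":"array","items":{"type":"array","items":{"type":"number"}}},"turn":{"type":"array","items":{"type":"array","items":{"type":"number"}}},"claw":{"type":"array","items":{"type":"number"}},"force":{"type":"number"}},"required":["linear","turn","claw"]}

```bash
ls; mkdir -p pics
python3 - <<'E'
from station import ctrl
import cv2
for n in ("scene","top"):
    im=ctrl.snapshot(n); cv2.imwrite(f"pics/{n}0.png",im[:,:,::-1])
    p=ctrl.camera_params(n); print(n,p)
o=ctrl.get_obs(); print(o, ctrl.hold_point_z)
E
```

```text
pics
scene {'fov_y': 54.413409014855425, 'cx': 318.64282878368493, 'cy': 197.38026650792378, 'cam_to_world': array([[-5.96686081e-01, -5.31571133e-01,  6.01163747e-01,
         1.15404034e+03],
       [ 8.02384531e-01, -3.83976332e-01,  4.56882086e-01,
         4.37287649e+02],
       [-1.20326777e-02,  7.54979673e-01,  6.55637787e-01,
         6.91640928e+02],
       [ 0.00000000e+00,  0.00000000e+00,  0.00000000e+00,
         1.00000000e+00]])}
top {'fov_y': 51.56099279598787, 'cx': 320.07751657713334, 'cy': 198.09595622526095, 'cam_to_world': array([[-2.40473618e-02,  9.93620058e-01, -1.10185775e-01,
         4.76491328e+02],
       [-9.99710373e-01, -2.37965780e-02,  3.59066126e-03,
         5.95846294e+00],
       [ 9.45708654e-04,  1.10240209e-01,  9.93904524e-01,
         1.24443751e+03],
       [ 0.00000000e+00,  0.00000000e+00,  0.00000000e+00,
         1.00000000e+00]])}
{'time': 0.1, 'joint_pos': array([ 1.21237886,  0.43514391,  0.02500945,  1.57397265, -0.01158225,
        1.13398292, -0.07509026]), 'joint_vel': array([-0.00056802, -0.00023604,  0.00076738, -0.00184192, -0.00023753,
       -0.00143385, -0.00118839]), 'tau': array([ 4.42178833e-03, -6.71759605e+01,  1.02883346e+00, -3.16901779e+01,
        1.58325717e-02,  7.17628558e-03, -4.34785545e-05]), 'tcp_pos': array([ 157.96490739, -604.26660175,  230.62363864]), 'eef_rot': array([ 9.91835972e-01,  1.27518390e-01, -1.63438069e-04, -6.61252677e-04]), 'wrist_force': array([-0.83095992, -0.08670979,  0.24631144]), 'moment': array([ 0.02710842, -0.01123947, -0.01220324]), 'finger_force': 0.0, 'opening': 85.35339701867437} -18.700000000000003
```

View pics/top0.png

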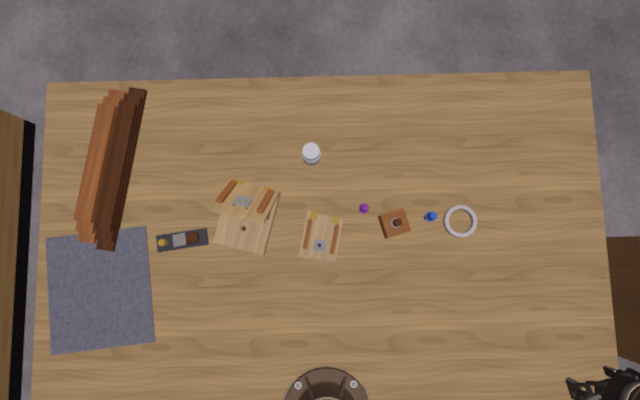

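View pics/scene0.png

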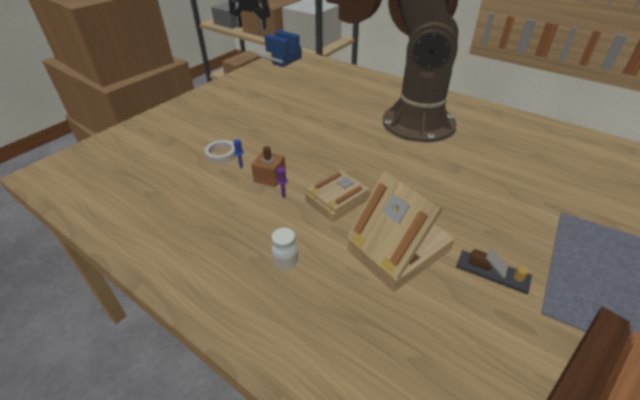

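The top view shows the large jig at about (245,220), with its lower-half hole at (243,228). A small look-alike jig is at (320,237), the stand with a brown-gripped pin is at (395,223), and there are a blue pin at (432,216) and a purple one at (364,208). The large jig fits "larger", and the pin in the stand looks like the steel one. I'll confirm both in an enlarged crop.

```bash
cat > h.py <<'E'
import numpy as np, cv2
from station import ctrl
from scipy.spatial.transform import Rotation as R
def ray(p,uv):
    f=200/np.tan(np.radians(p["fov_y"]/2)); T=p["cam_to_world"]
    d=np.array([(uv[0]-p["cx"])/f,-(uv[1]-p["cy"])/f,-1.])
    return T[:3,3],T[:3,:3]@d
def onz(p,uv,z):
    o,d=ray(p,uv); return (o+d*(z-o[2])/d[2])
def proj(p,X):
    f=200/np.tan(np.radians(p["fov_y"]/2)); T=p["cam_to_world"]
    c=T[:3,:3].T@(np.asarray(X,float)-T[:3,3]); return np.array([p["cx"]+f*c[0]/-c[2],p["cy"]-f*c[1]/-c[2]])
def tri(a,b):
    A=np.zeros((3,3));v=np.zeros(3)
    for o,d in(a,b):
        d=d/np.linalg.norm(d);M=np.eye(3)-np.outer(d,d);A+=M;v+=M@o
    return np.linalg.solve(A,v)
def to_tool(target):
    o=ctrl.get_obs(); return R.from_quat(o["eef_rot"]).inv().apply(np.asarray(target)-o["tcp_pos"])
E
python3 - <<'E'
from h import *
t=cv2.imread("pics/top0.png"); s=cv2.imread("pics/scene0.png")
a=cv2.resize(t[172:262,200:290],(400,400),interpolation=cv2.INTER_CUBIC)
b=cv2.resize(t[195:245,350:450],(400,200),interpolation=cv2.INTER_CUBIC)
c=cv2.resize(s[130:205,200:300],(400,300),interpolation=cv2.INTER_CUBIC)
out=np.zeros((500,800,3),np.uint8); out[:400,:400]=a; out[:200,400:]=b; out[200:500,400:]=c
cv2.imwrite("pics/crop.png",out)
p=ctrl.camera_params("top"); print("jighole",onz(p,(243,228),40),"rackpin",onz(p,(396,223),98),"blue",onz(p,(432,216),96),"purple",onz(p,(364,208),96))
E
```

```text
jighole [528.0619662  227.38274485  40.        ] rackpin [ 529.22811896 -206.58164061   98.        ] blue [ 546.33930924 -307.80454058   96.        ] purple [ 573.15410839 -119.74134682   96.        ]
```

View pics/crop.png

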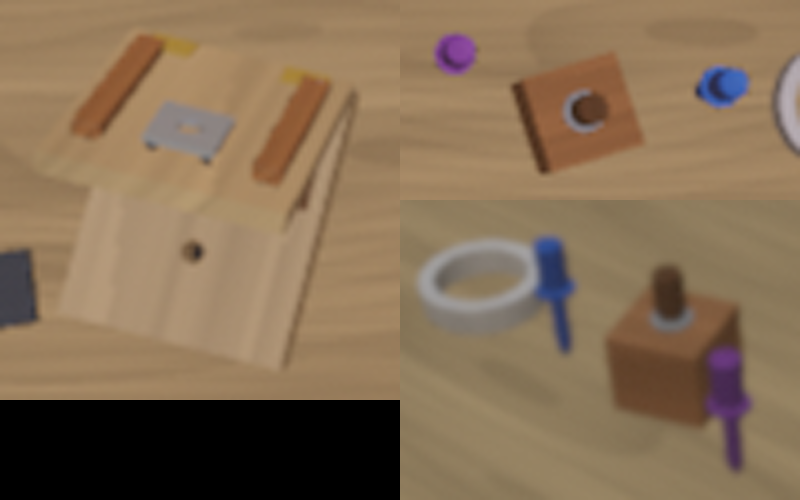

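The crop confirms the choice. The pin in the stand has a bright steel collar and a brown wooden grip at crop (590,108), and the other two are painted blue and purple. The big jig's lower hole is at crop (192,252) and its plate hole at about (188,128). Next I'll measure the jig frame, lid angle and pin.

Run:
```python
from h import *
from scipy.optimize import minimize_scalar
p=ctrl.camera_params("top"); q=ctrl.camera_params("scene")
c=lambda x,y:(200+(x+.5)*90/400-.5,172+(y+.5)*90/400-.5)
t=cv2.imread("pics/top0.png"); g=cv2.cvtColor(t,cv2.COLOR_BGR2GRAY).astype(float)
w=np.clip(110-g[222:235,237:250],0,None); yy,xx=np.mgrid[222:235,237:250]
hp=((w*xx).sum()/w.sum(),(w*yy).sum()/w.sum()); H=onz(p,hp,40); print("hole",hp,H)
A,B=onz(p,c(60,318),40),onz(p,c(282,368),40); C=onz(p,c(355,92),40)
print("front w",np.linalg.norm(B-A),"right side",np.linalg.norm(C-B),"hole to front",np.linalg.norm((A+B)/2-H))
yaw1=np.arctan2(*((A-B)[:2][::-1]))-np.pi/2; yaw2=np.arctan2(*((C-B)[:2][::-1])); print("yaw",yaw1,yaw2)
yaw=(yaw1*150+yaw2*190)/340; ex=np.array([np.cos(yaw),np.sin(yaw),0]); ez=np.array([0,0,1.]);hg=H+120*ex
P=lambda th,s,n: hg-ex*(s*np.cos(th)-(-n)*-np.sin(th)*-1*-1 if 0 else s*np.cos(th)-n*0)+0
def P(th,s,n):
    u=-ex*np.cos(th)+ez*np.sin(th); nn=ex*np.sin(th)+ez*np.cos(th); return hg+s*u+n*nn
r=minimize_scalar(lambda th:np.linalg.norm(proj(p,P(th,120,26.5))-c(188,128)),bounds=(0.1,1.2),method="bounded");print("theta top",r.x,r.fun)
r=minimize_scalar(lambda th:np.linalg.norm(proj(q,P(th,120,26.5))-(397,209)),bounds=(0.1,1.2),method="bounded");print("theta scene",r.x,r.fun)
print("tri plate",tri(ray(p,c(188,128)),ray(q,(397,209))))
print("hinge",hg)
cc=lambda x,y:(350+(x-400+.5)/4-.5,195+(y+.5)/4-.5)
sc=lambda x,y:(200+(x-400+.5)/4-.5,130+(y-200+.5)/4-.5)
print("grip top",onz(p,cc(592,109),102),"tri",tri(ray(p,cc(592,109)),ray(q,sc(667,273))))
# rack top corners
print([onz(p,cc(*v),62).round(1) for v in((514,83),(614,53),(643,142),(545,172))])
```

```text
hole (np.float64(243.41711229946523), np.float64(228.20320855614975)) [527.4440404  226.17466567  40.        ]
front w 148.4170625365888 right side 186.0212218945368 hole to front 60.98108559852848
yaw -0.2430184941015343 -0.27056777213967115
theta top 0.943123868686778 0.4796854555074701
theta scene 0.8836352300970837 0.9709613009664887
tri plate [595.64461268 210.89638608 151.99928903]
hinge [643.45962933 195.50899876  40.        ]
grip top [ 532.03611636 -210.45993307  102.        ] tri [ 532.16330239 -210.5827815   102.27903229]
[array([ 553.9, -163.1,   62. ]), array([ 573.7, -235.6,   62. ]), array([ 509.6, -253.3,   62. ]), array([ 490. , -182.6,   62. ])]
```

Careful with the scale: shifts go in shares of 600 mm and turns go in shares of pi rad. That gives: 400 mm / 600 = 0.6667, -260 mm / 600 = -0.4333, -1.1 rad / 3.1416 = -0.3501.

>>> {"fn": "send_rows", "kwargs": {
  "linear": [
    [0.6667,-0.4333,-0.1167],
    [0.6667,-0.4333,-0.1167],
    [0.6667,-0.4333,-0.1167],
    [0.6667,-0.4333,-0.1167],
    [0.6667,-0.4333,-0.1167],
    [0.6667,-0.4333,-0.1167],
    [0.6667,-0.4333,-0.1167],
    [0.6667,-0.4333,-0.1167],
    [0.6667,-0.4333,-0.1167],
    [0.6667,-0.4333,-0.1167]
  ],
  "turn": [
    [0,0,-0.3501],
    [0,0,-0.3501],
    [0,0,-0.3501],
    [0,0,-0.3501],
    [0,0,-0.3501],
    [0,0,-0.3501],
    [0,0,-0.3501],
    [0,0,-0.3501],
    [0,0,-0.3501],
    [0,0,-0.3501]
  ],
  "claw": [0,0,0,0,0,0,0,0,0,0]
}}

```text
time: 0.93
tcp_pos: [436.4, -298.2, 292.0]
eef_rot: [0.777, 0.63, -0.0, -0.0]
wrist_force: [-0.0, -1.4, 1.0]
opening: 0.2
finger_force: 0.0
```

Run:
```python
from h import *
print(to_tool([560,217,285]), R.from_quat(ctrl.get_obs()["eef_rot"]).as_matrix()[:,0])
```

```text
[529.58955608  14.1769055    6.93928939] [ 2.07183198e-01  9.78302159e-01 -9.36919898e-05]
```

To row units: 530 mm / 600 = 0.8833, 14 mm / 600 = 0.0233, -1.2 rad / 3.1416 = -0.382.

>>> {"fn": "send_rows", "kwargs": {
  "linear": [
    [0.8833,0.0233,0.0117],
    [0.8833,0.0233,0.0117],
    [0.8833,0.0233,0.0117],
    [0.8833,0.0233,0.0117],
    [0.8833,0.0233,0.0117],
    [0.8833,0.0233,0.0117],
    [0.8833,0.0233,0.0117],
    [0.8833,0.0233,0.0117],
    [0.8833,0.0233,0.0117],
    [0.8833,0.0233,0.0117]
  ],
  "turn": [
    [0,0,-0.382],
    [0,0,-0.382],
    [0,0,-0.382],
    [0,0,-0.382],
    [0,0,-0.382],
    [0,0,-0.382],
    [0,0,-0.382],
    [0,0,-0.382],
    [0,0,-0.382],
    [0,0,-0.382]
  ],
  "claw": [0,0,0,0,0,0,0,0,0,0]
}}

```text
time: 1.77
tcp_pos: [535.3, 106.3, 286.1]
eef_rot: [0.286, 0.958, -0.0, -0.0]
wrist_force: [0.8, -0.2, 0.8]
opening: -0.3
finger_force: 0.0
```

Run:
```python
from h import *
o=ctrl.get_obs(); print(to_tool([569.4,215,285]), R.from_quat(o["eef_rot"]).as_euler("xyz"))
M=R.from_quat(o["eef_rot"]).as_matrix();print(np.arctan2(M[1,0],M[0,0]), o["joint_pos"].round(2))
```

```text
[ 30.97194879 109.5985313    1.05285199] [-3.14120658e+00 -5.60093329e-07  2.56199120e+00]
2.561991199304359 [ 0.27  0.36 -0.76  1.64  0.26  1.24  0.45]
```

To row units: 110 mm / 600 = 0.1833, 31 mm / 600 = 0.0517, -0.32 rad / 3.1416 = -0.1019.

>>> {"fn": "send_rows", "kwargs": {
  "linear": [
    [0.0517,0.1833,0],
    [0.0517,0.1833,0],
    [0.0517,0.1833,0],
    [0.0517,0.1833,0],
    [0.0517,0.1833,0],
    [0.0517,0.1833,0],
    [0.0517,0.1833,0]
  ],
  "turn": [
    [0,0,-0.1019],
    [0,0,-0.1019],
    [0,0,-0.1019],
    [0,0,-0.1019],
    [0,0,-0.1019],
    [0,0,-0.1019],
    [0,0,-0.1019]
  ],
  "claw": [0,0,0,0,0,0,0]
}}

```text
time: 2.35
tcp_pos: [570.4, 211.9, 286.0]
eef_rot: [0.134, 0.991, -0.001, -0.0]
wrist_force: [0.1, -0.3, -0.7]
opening: -0.1
finger_force: 0.0
```

```bash
cat > lid.py <<'E'
from h import *
yaw=-0.258; hg=np.array([643.5,195.5,40]); ex=np.array([np.cos(yaw),np.sin(yaw),0])
o=ctrl.get_obs(); M=R.from_quat(o["eef_rot"]).as_matrix()
print("tcp",o["tcp_pos"].round(1),"tool yaw",np.arctan2(M[1,0],M[0,0]).round(3),"F",o["wrist_force"].round(1))
for th in (.95,.9,.8,.7,.6,.5,.4,.3,.2,.1,0):
    s=165+(3 if th<.3 else 0)
    d=s*np.cos(th)-15.5*np.sin(th)-11; z=40+s*np.sin(th)+15.5*np.cos(th)
    T=hg-ex*d; T[2]=z; print(th,to_tool(T).round(0))
E
python3 lid.py; python3 -c "
from h import *
cv2.imwrite('pics/w1.png',ctrl.snapshot('wrist')[:,:,::-1])"
```

```text
tcp [570.4 211.9 286. ] tool yaw 2.873 F [ 0.1 -0.3 -0.7]
0.95 [ -2.   3. 103.]
0.9 [  5.   3. 107.]
0.8 [ 18.   3. 117.]
0.7 [ 30.   3. 128.]
0.6 [ 42.   3. 140.]
0.5 [ 52.   2. 153.]
0.4 [ 60.   2. 167.]
0.3 [ 67.   2. 182.]
0.2 [ 76.   2. 197.]
0.1 [ 80.   2. 214.]
0 [ 82.   2. 231.]
```

View pics/w1.png

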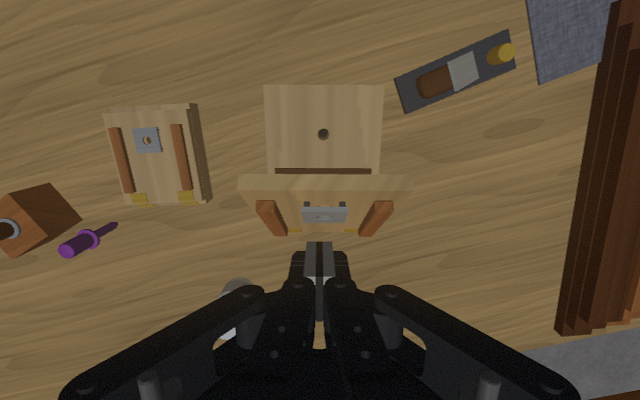

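The wrist view shows the closed fingers at (320,265), centred on the lid, whose free edge is at rows 175–193. The lower hole is at (323,134). Next I'll push the lid along its arc.

To row units: 141 mm / 600 = 0.235, 129 mm / 600 = 0.215.

>>> {"fn": "send_rows", "kwargs": {
  "linear": [
    [0,0.005,0.0667],
    [0,0.005,0.125],
    [0,0.005,0.1583],
    [0.0017,0.005,0.1717],
    [0.0083,0.005,0.1833],
    [0.025,0.005,0.1967],
    [0.0467,0.005,0.215],
    [0.0667,0.005,0.235]
  ],
  "turn": [
    [0,0,0],
    [0,0,0],
    [0,0,0],
    [0,0,0],
    [0,0,0],
    [0,0,0],
    [0,0,0],
    [0,0,0]
  ],
  "claw": [0,0,0,0,0,0,0,0]
}}

```text
time: 3.07
tcp_pos: [533.5, 227.0, 146.9]
eef_rot: [0.133, 0.991, 0.001, 0.002]
wrist_force: [1.8, 0.4, 1.1]
opening: 0.2
finger_force: 0.8
```

```bash
python3 lid.py; python3 -c "
from h import *
cv2.imwrite('pics/s2.png',ctrl.snapshot('scene')[130:330,260:500,::-1].repeat(2,0).repeat(2,1))"
```

```text
tcp [533.5 227.  146.9] tool yaw 2.874 F [1.8 0.4 1.1]
0.95 [-42.  -2. -36.]
0.9 [-35.  -2. -32.]
0.8 [-22.  -2. -22.]
0.7 [ -9.  -2. -11.]
0.6 [ 2. -2.  1.]
0.5 [12. -2. 14.]
0.4 [21. -3. 28.]
0.3 [28. -3. 43.]
0.2 [36. -3. 58.]
0.1 [40. -3. 75.]
0 [43. -3. 91.]
```

View pics/s2.png

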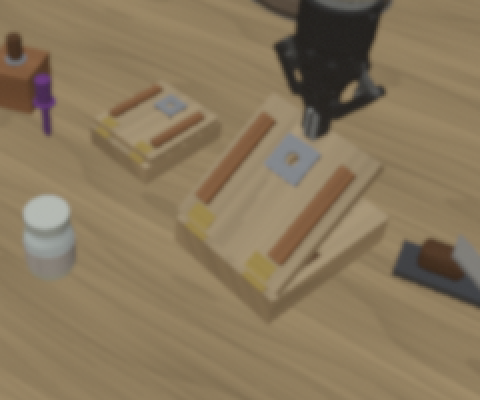

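The view shows the fingertip at crop (315,130), on the lid between the plate and the free edge, and the lid is coming down. I'll continue along the arc.

To row units: 94 mm / 600 = 0.1567, 92 mm / 600 = 0.1533.

>>> {"fn": "send_rows", "kwargs": {
  "linear": [
    [0.0167,-0.0033,0.0233],
    [0.03,-0.0033,0.0467],
    [0.0433,-0.0033,0.0717],
    [0.055,-0.0033,0.0967],
    [0.0633,-0.0033,0.125],
    [0.07,-0.0033,0.15],
    [0.07,-0.0033,0.1533],
    [0.07,-0.0033,0.1567],
    [0.07,-0.0033,0.1567]
  ],
  "turn": [
    [0,0,0],
    [0,0,0],
    [0,0,0],
    [0,0,0],
    [0,0,0],
    [0,0,0],
    [0,0,0],
    [0,0,0],
    [0,0,0]
  ],
  "claw": [0,0,0,0,0,0,0,0,0]
}}

```text
time: 3.87
tcp_pos: [492.5, 236.6, 55.2]
eef_rot: [0.133, 0.991, -0.0, 0.002]
wrist_force: [-9.0, -7.1, 31.9]
opening: -0.4
finger_force: 16.1
```

```bash
python3 lid.py|head -1
```

```text
tcp [492.5 236.6  55.2] tool yaw 2.875 F [-9.  -7.1 31.9]
```

To row units: -160 mm / 600 = -0.2667, -120 mm / 600 = -0.2.

>>> {"fn": "send_rows", "kwargs": {
  "linear": [
    [0,0,-0.0033],
    [0,0,-0.0083],
    [0,0,-0.0667],
    [0,0,-0.1333],
    [-0.0333,0,-0.2],
    [-0.1,0,-0.25],
    [-0.1667,0,-0.2667],
    [-0.1667,0,-0.2667],
    [-0.1667,0,-0.2667]
  ],
  "turn": [
    [0,0,0],
    [0,0,0],
    [0,0,0],
    [0,0,0],
    [0,0,0],
    [0,0,0],
    [0,0,0],
    [0,0,0],
    [0,0,0]
  ],
  "claw": [0,0,0,0,0,0,0,0,0]
}}

```text
time: 4.62
tcp_pos: [592.2, 207.6, 213.2]
eef_rot: [0.135, 0.991, 0.001, 0.002]
wrist_force: [-0.9, 0.3, -0.2]
opening: 0.1
finger_force: 0.0
```

Run:
```python
from h import *
p=ctrl.camera_params("wrist"); im=ctrl.snapshot("wrist"); cv2.imwrite("pics/w2.png",im[:,:,::-1])
t=ctrl.snapshot("top"); cv2.imwrite("pics/t2.png",t[:,:,::-1])
print(ctrl.get_obs()["tcp_pos"].round(1),proj(p,[527.4,226.2,66.5]),p["fov_y"],p["cam_to_world"][:3,3].round(1))
np.save("w2.npy",p,allow_pickle=True)
```

```text
[587.9 209.6 211.5] [317.89490744 118.77538639] 68.65390604435831 [519.3 228.9 356.6]
```

View pics/w2.png

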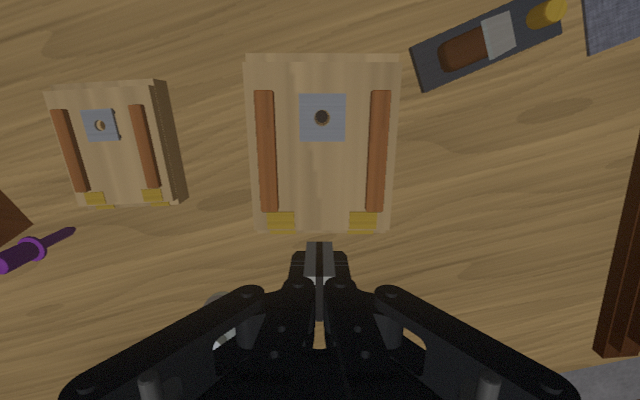

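Run:
```python
from h import *
p=ctrl.camera_params("wrist"); im=ctrl.snapshot("wrist")
h=cv2.cvtColor(im,cv2.COLOR_RGB2HSV)
m=((h[:,:,1]<60)&(h[:,:,2]>90)).astype(np.uint8); m[:70]=0;m[170:]=0;m[:,:280]=0;m[:,370:]=0
cs,_=cv2.findContours(m,cv2.RETR_EXTERNAL,cv2.CHAIN_APPROX_NONE); k=max(cs,key=cv2.contourArea)
r=cv2.minAreaRect(k); print("plate rect",r, onz(p,r[0],66.5))
g=cv2.cvtColor(im,cv2.COLOR_RGB2GRAY).astype(float); x,y=map(int,r[0])
w=(g[y-12:y+13,x-12:x+13]<85).astype(np.uint8); M=cv2.moments(w,True); hc=(x-12+M["m10"]/M["m00"],y-12+M["m01"]/M["m00"]); print("hole",hc,M["m00"],onz(p,hc,66.5))
b=cv2.boxPoints(r); P=[onz(p,q,66.5) for q in b]; print([np.linalg.norm(P[i]-P[i-1]).round(1) for i in range(4)])
print(to_tool([532,-209,240]),ctrl.get_obs()["tcp_pos"])
```

```text
plate rect ((321.5, 123.0), (48.0, 47.0), 90.0) [527.00589837 230.14616423  66.5       ]
hole (321.3699421965318, 122.91907514450867) 173.0 [526.90125627 230.04607548  66.5       ]
[np.float64(44.3), np.float64(43.8), np.float64(44.3), np.float64(45.9)]
[ -56.70463301 -418.85718713  -28.81844368] [587.06417361 210.08034913 211.24484271]
```

To row units: -419 mm / 600 = -0.6983, -57 mm / 600 = -0.095.

>>> {"fn": "send_rows", "kwargs": {
  "linear": [
    [-0.095,-0.6983,-0.05],
    [-0.095,-0.6983,-0.05],
    [-0.095,-0.6983,-0.05],
    [-0.095,-0.6983,-0.05],
    [-0.095,-0.6983,-0.05],
    [-0.095,-0.6983,-0.05],
    [-0.095,-0.6983,-0.05],
    [-0.095,-0.6983,-0.05],
    [-0.095,-0.6983,-0.05],
    [-0.095,-0.6983,-0.05]
  ],
  "turn": [
    [0,0,0],
    [0,0,0],
    [0,0,0],
    [0,0,0],
    [0,0,0],
    [0,0,0],
    [0,0,0],
    [0,0,0],
    [0,0,0],
    [0,0,0]
  ],
  "claw": [0.6,0.6,0.6,0.6,0.6,0.6,0.6,0.6,0.6,0.6]
}}

```text
time: 5.6
tcp_pos: [532.3, -203.0, 240.8]
eef_rot: [0.132, 0.991, -0.0, -0.0]
wrist_force: [0.7, -0.2, -0.4]
opening: 50.9
finger_force: 0.0
```

Run:
```python
from h import *
o=ctrl.get_obs(); print(o["tcp_pos"].round(1),o["joint_pos"].round(2),o["opening"],to_tool([532,-209,190]))
```

```text
[ 532.3 -203.   240.8] [ 0.82  0.45 -0.79  1.65  0.34  1.18  1.26] 50.9096151298581 [-1.28360511 -5.89807301 50.83128461]
```

To row units: -60 mm / 600 = -0.1, 20 mm / 600 = 0.0333.

>>> {"fn": "send_rows", "kwargs": {
  "linear": [
    [-0.1,-0.01,0.0333],
    [-0.1,-0.01,0.0333],
    [-0.1,-0.01,0.0333],
    [-0.1,-0.01,0.0333],
    [-0.1,-0.01,0.0333]
  ],
  "turn": [
    [0,0,0],
    [0,0,0],
    [0,0,0],
    [0,0,0],
    [0,0,0]
  ],
  "claw": [0.6,0.6,0.6,0.6,0.6]
}}

```text
time: 6.02
tcp_pos: [589.4, -222.0, 220.7]
eef_rot: [0.131, 0.991, 0.0, -0.001]
wrist_force: [0.4, -0.5, -0.5]
opening: 51.1
finger_force: 0.0
```

Run:
```python
from h import *
p=ctrl.camera_params("wrist"); im=ctrl.snapshot("wrist"); o=ctrl.get_obs()
cv2.imwrite("pics/w3.png",cv2.resize(im[60:200,240:400,::-1],None,fx=5,fy=4,interpolation=cv2.INTER_CUBIC)[:560])
M=R.from_quat(o["eef_rot"]).as_matrix(); print(o["tcp_pos"].round(1),np.arctan2(M[1,0],M[0,0]),p["cam_to_world"][:3,3].round(1))
print("exp collar",proj(p,[532,-209,66]),"griptop",proj(p,[532,-209,102]))
```

```text
[ 589.5 -222.2  221.1] 2.8781721830746103 [ 517.1 -201.3  364.5]
exp collar [315.21474518 128.2873287 ] griptop [314.73474393 130.61727738]
```

View pics/w3.png

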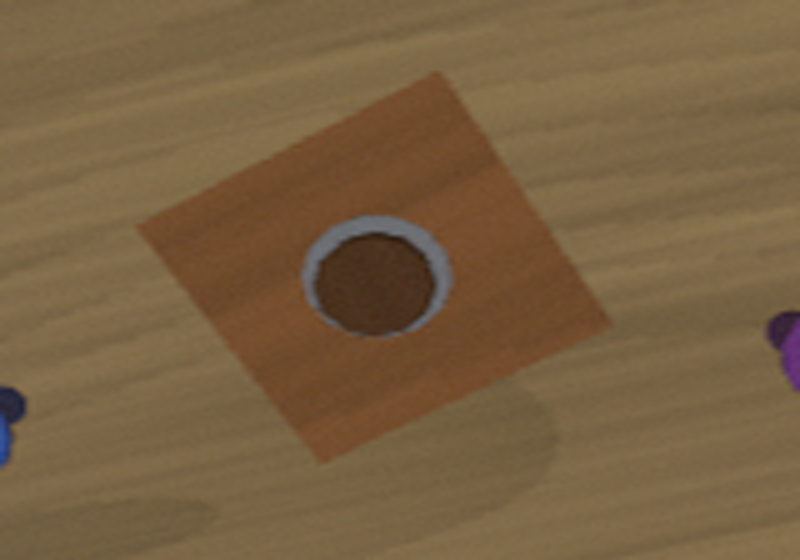

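The crop shows the steel-collared pin, with collar centre at full-picture pixel (315.0,128.6) and grip top at (314.8,130.6). Both match the expected projection of (532,-209) within half a pixel, so I'll grasp there.

Run:
```python
from h import *
print(to_tool([532,-209,70]).round(1))
```

```text
[ 58.9  -2.3 151.2]
```

To row units: 151 mm / 600 = 0.2517, 135 mm / 600 = 0.225.

>>> {"fn": "send_rows", "kwargs": {
  "linear": [
    [0.05,-0.0017,0.0333],
    [0.0983,-0.0033,0.0833],
    [0.0983,-0.0033,0.1333],
    [0.0983,-0.0033,0.1833],
    [0.0983,-0.0033,0.225],
    [0.0983,-0.0033,0.2517],
    [0.0983,-0.0033,0.2517],
    [0.0983,-0.0033,0.2517],
    [0.0983,-0.0033,0.2517]
  ],
  "turn": [
    [0,0,0],
    [0,0,0],
    [0,0,0],
    [0,0,0],
    [0,0,0],
    [0,0,0],
    [0,0,0],
    [0,0,0],
    [0,0,0]
  ],
  "claw": [0.6,0.6,0.6,0.6,0.6,0.6,0.6,0.6,0.6]
}}

```text
time: 6.82
tcp_pos: [533.4, -210.0, 71.4]
eef_rot: [0.132, 0.991, -0.0, 0.001]
wrist_force: [0.3, -1.1, 0.3]
opening: 51.1
finger_force: 0.0
```

Run:
```python
from h import *
o=ctrl.get_obs();print(to_tool([532,-209,70]).round(1),o["wrist_force"].round(1),R.from_quat(o["eef_rot"]).as_matrix()[:,2].round(4))
```

```text
[1.6 0.6 1.4] [ 0.3 -1.1  0.3] [ 1.8e-03 -6.0e-04 -1.0e+00]
```

>>> {"fn": "send_rows", "kwargs": {
  "linear": [
    [0.0017,0.0008,0],
    [0.0017,0.0008,0],
    [0.0017,0.0008,0],
    [0.0017,0.0008,0],
    [0.0017,0.0008,0],
    [0.0017,0.0008,0],
    [0.0017,0.0008,0],
    [0.0017,0.0008,0]
  ],
  "turn": [
    [0,0,0],
    [0,0,0],
    [0,0,0],
    [0,0,0],
    [0,0,0],
    [0,0,0],
    [0,0,0],
    [0,0,0]
  ],
  "claw": [0.6,0.6,0,0,0,0,0,0],
  "force": 90
}}

```text
time: 7.48
tcp_pos: [532.0, -209.8, 70.5]
eef_rot: [0.133, 0.991, -0.0, 0.0]
wrist_force: [-2.0, -0.7, 7.1]
opening: 20.1
finger_force: 87.6
```

To row units: -125 mm / 600 = -0.2083, -105 mm / 600 = -0.175.

>>> {"fn": "send_rows", "kwargs": {
  "linear": [
    [0,0,-0.0333],
    [0,0,-0.075],
    [0,0,-0.125],
    [0,0,-0.175],
    [0,0,-0.2083],
    [0,0,-0.2083],
    [0,0,-0.2083]
  ],
  "turn": [
    [0,0,0],
    [0,0,0],
    [0,0,0],
    [0,0,0],
    [0,0,0],
    [0,0,0],
    [0,0,0]
  ],
  "claw": [0,0,0,0,0,0,0]
}}

```text
time: 8.07
tcp_pos: [532.3, -209.8, 195.7]
eef_rot: [0.133, 0.991, -0.0, 0.001]
wrist_force: [-0.2, -1.0, -1.3]
opening: 20.1
finger_force: 88.0
```

Run:
```python
from h import *
o=ctrl.get_obs(); print(o["tcp_pos"],o["opening"],o["finger_force"],o["wrist_force"])
print(to_tool([526.9,230,195]).round(1))
cv2.imwrite("pics/w4.png",ctrl.snapshot("wrist")[:,:,::-1])
```

```text
[ 532.33358612 -209.82846459  195.70855982] 20.084652214841647 87.97829031944275 [-0.20383313 -0.99840881 -1.33348656]
[1.209e+02 4.229e+02 2.000e-01]
```

View pics/w4.png

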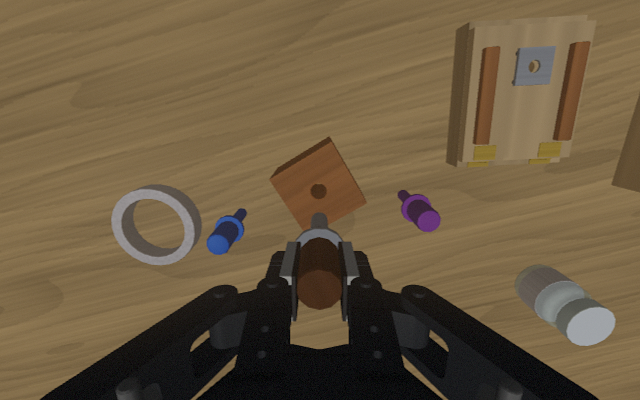

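The picture shows the pin gripped at (320,275), its tip at (319,215), and the stand empty. Next I'll carry it to above the plate hole.

To row units: 423 mm / 600 = 0.705, 121 mm / 600 = 0.2017.

>>> {"fn": "send_rows", "kwargs": {
  "linear": [
    [0.2017,0.705,0],
    [0.2017,0.705,0],
    [0.2017,0.705,0],
    [0.2017,0.705,0],
    [0.2017,0.705,0],
    [0.2017,0.705,0],
    [0.2017,0.705,0],
    [0.2017,0.705,0],
    [0.2017,0.705,0],
    [0.2017,0.705,0]
  ],
  "turn": [
    [0,0,0],
    [0,0,0],
    [0,0,0],
    [0,0,0],
    [0,0,0],
    [0,0,0],
    [0,0,0],
    [0,0,0],
    [0,0,0],
    [0,0,0]
  ],
  "claw": [0,0,0,0,0,0,0,0,0,0]
}}

```text
time: 8.95
tcp_pos: [525.4, 208.2, 193.0]
eef_rot: [0.133, 0.991, -0.001, -0.001]
wrist_force: [0.4, -0.1, -0.9]
opening: 20.0
finger_force: 88.2
```

Run:
```python
from h import *
print(to_tool([526.9,230,145]).round(1),ctrl.get_obs()["eef_rot"])
```

```text
[ 4.2 21.5 48. ] [ 1.32660673e-01  9.91160550e-01 -8.23436233e-04 -1.11017440e-03]
```

To row units: 48 mm / 600 = 0.08, 21.5 mm / 600 = 0.0358.

>>> {"fn": "send_rows", "kwargs": {
  "linear": [
    [0.0067,0.035,0.0167],
    [0.0067,0.0358,0.05],
    [0.0067,0.0358,0.08],
    [0.0067,0.0358,0.08],
    [0.0067,0.0358,0.08],
    [0.0067,0.0358,0.08]
  ],
  "turn": [
    [0,0,0],
    [0,0,0],
    [0,0,0],
    [0,0,0],
    [0,0,0],
    [0,0,0]
  ],
  "claw": [0,0,0,0,0,0]
}}

```text
time: 9.45
tcp_pos: [528.3, 228.5, 146.8]
eef_rot: [0.133, 0.991, -0.0, -0.0]
wrist_force: [-0.2, -0.3, -1.3]
opening: 19.9
finger_force: 88.3
```

Run:
```python
from h import *
o=ctrl.get_obs(); pw=ctrl.camera_params("wrist"); w=ctrl.snapshot("wrist")[:,:,::-1]; s=ctrl.snapshot("scene")[:,:,::-1]
print(o["tcp_pos"].round(1),to_tool([526.9,230,145]).round(1))
q=ctrl.camera_params("scene")
P=[526.9,230,66.5]; tip=[*o["tcp_pos"][:2],o["tcp_pos"][2]-64.5]
print("hole w/s",proj(pw,P),proj(q,P),"tip w/s",proj(pw,tip),proj(q,tip))
a=cv2.resize(w[140:260,260:380],(400,400),interpolation=cv2.INTER_CUBIC); b=cv2.resize(s[180:260,350:430],(400,400),interpolation=cv2.INTER_CUBIC)
cv2.imwrite("pics/c5.png",np.hstack([a,b]))
```

```text
[528.3 228.5 146.8] [2.2 0.7 2.6]
hole w/s [318.77842076 206.50768747] [413.70093738 223.4195013 ] tip w/s [317.37605028 215.20417731] [413.87441261 218.47913944]
```

View pics/c5.png

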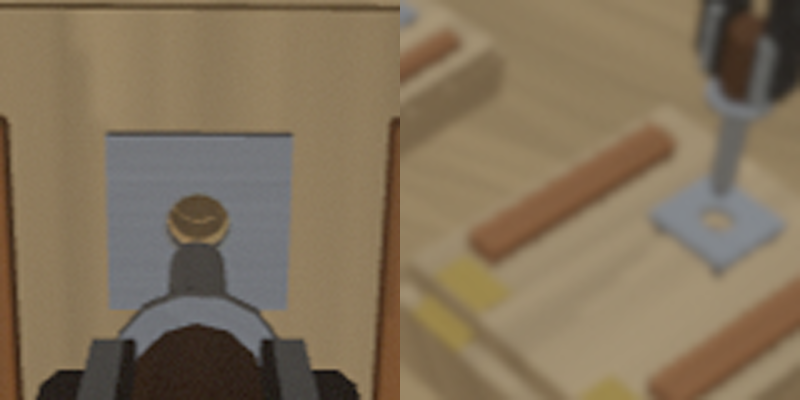

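The wrist crop shows the plate hole at full-picture pixel (319.0,205.7) and the tip at (318.9,214.8), so they line up laterally. About 2.5 mm is missing along tool x. I'll correct that and descend, watching the force.

To row units: 24 mm / 600 = 0.04, 2.5 mm / 600 = 0.0042.

>>> {"fn": "send_rows", "kwargs": {
  "linear": [
    [0.0042,0,0.0033],
    [0.0042,0,0.0083],
    [0.0042,0,0.0167],
    [0.0042,0,0.025],
    [0.0042,0,0.0333],
    [0.0042,0,0.04],
    [0.0042,0,0.04]
  ],
  "turn": [
    [0,0,0],
    [0,0,0],
    [0,0,0],
    [0,0,0],
    [0,0,0],
    [0,0,0],
    [0,0,0]
  ],
  "claw": [0,0,0,0,0,0,0]
}}

```text
time: 10.13
tcp_pos: [525.4, 229.0, 121.6]
eef_rot: [0.133, 0.991, -0.0, -0.001]
wrist_force: [-1.4, -0.8, -0.7]
opening: 20.0
finger_force: 88.3
```

To row units: 10 mm / 600 = 0.0167, 8 mm / 600 = 0.0133.

>>> {"fn": "send_rows", "kwargs": {
  "linear": [
    [0,0,0.0067],
    [0,0,0.0133],
    [0,0,0.0167],
    [0,0,0.0167]
  ],
  "turn": [
    [0,0,0],
    [0,0,0],
    [0,0,0],
    [0,0,0]
  ],
  "claw": [0,0,0,0]
}}

```text
time: 10.47
tcp_pos: [525.6, 229.3, 112.2]
eef_rot: [0.133, 0.991, -0.0, -0.0]
wrist_force: [-0.6, -0.5, -0.4]
opening: 19.8
finger_force: 88.3
```

To row units: 20 mm / 600 = 0.0333, 16 mm / 600 = 0.0267.

>>> {"fn": "send_rows", "kwargs": {
  "linear": [
    [0,0,0.0067],
    [0,0,0.0133],
    [0,0,0.02],
    [0,0,0.0267],
    [0,0,0.0333],
    [0,0,0.0333]
  ],
  "turn": [
    [0,0,0],
    [0,0,0],
    [0,0,0],
    [0,0,0],
    [0,0,0],
    [0,0,0]
  ],
  "claw": [0,0,0,0,0,0]
}}

```text
time: 10.97
tcp_pos: [525.5, 229.1, 91.8]
eef_rot: [0.133, 0.991, -0.0, -0.001]
wrist_force: [-0.0, -0.1, -1.5]
opening: 19.4
finger_force: 88.3
```

To row units: 20 mm / 600 = 0.0333, 18 mm / 600 = 0.03.

>>> {"fn": "send_rows", "kwargs": {
  "linear": [
    [0,0,0.0067],
    [0,0,0.0133],
    [0,0,0.02],
    [0,0,0.025],
    [0,0,0.03],
    [0,0,0.0333],
    [0,0,0.0333],
    [0,0,0.0333]
  ],
  "turn": [
    [0,0,0],
    [0,0,0],
    [0,0,0],
    [0,0,0],
    [0,0,0],
    [0,0,0],
    [0,0,0],
    [0,0,0]
  ],
  "claw": [0,0,0,0,0,0,0,0]
}}

```text
time: 11.63
tcp_pos: [525.9, 229.4, 73.0]
eef_rot: [0.133, 0.991, -0.0, 0.0]
wrist_force: [-1.6, -1.2, 4.3]
opening: 20.2
finger_force: 88.4
```

Contact with the plate spring has begun. I'll press further.

To row units: 5 mm / 600 = 0.0083, 4 mm / 600 = 0.0067.

>>> {"fn": "send_rows", "kwargs": {
  "linear": [
    [0,0,0.0033],
    [0,0,0.005],
    [0,0,0.0067],
    [0,0,0.0083],
    [0,0,0.0083],
    [0,0,0.0083]
  ],
  "turn": [
    [0,0,0],
    [0,0,0],
    [0,0,0],
    [0,0,0],
    [0,0,0],
    [0,0,0]
  ],
  "claw": [0,0,0,0,0,0]
}}

```text
time: 12.13
tcp_pos: [526.0, 229.5, 68.9]
eef_rot: [0.133, 0.991, -0.0, 0.0]
wrist_force: [-4.1, -2.7, 13.4]
opening: 19.8
finger_force: 90.1
```

To row units: 1.5 mm / 600 = 0.0025, 1 mm / 600 = 0.0017.

>>> {"fn": "send_rows", "kwargs": {
  "linear": [
    [0,0,0.0017],
    [0,0,0.0025],
    [0,0,0.0025],
    [0,0,0.0025],
    [0,0,0.0025]
  ],
  "turn": [
    [0,0,0],
    [0,0,0],
    [0,0,0],
    [0,0,0],
    [0,0,0]
  ],
  "claw": [0,0,0,0,0]
}}

```text
time: 12.55
tcp_pos: [526.0, 229.6, 68.6]
eef_rot: [0.133, 0.991, -0.0, 0.001]
wrist_force: [-8.4, -6.6, 27.5]
opening: 19.7
finger_force: 91.4
```

Run:
```python
from h import *
o=ctrl.get_obs(); print(o["tcp_pos"].round(1),o["wrist_force"].round(1),o["moment"].round(2))
s=ctrl.snapshot("scene")[:,:,::-1]; w=ctrl.snapshot("wrist")[:,:,::-1]
a=cv2.resize(w[120:280,240:400],(400,400),interpolation=cv2.INTER_CUBIC);b=cv2.resize(s[160:300,330:470],(400,400),interpolation=cv2.INTER_CUBIC)
cv2.imwrite("pics/c6.png",np.hstack([a,b]))
```

```text
[526.  229.6  68.6] [-8.4 -6.6 27.5] [-1.47  1.85 -0.01]
```

View pics/c6.png

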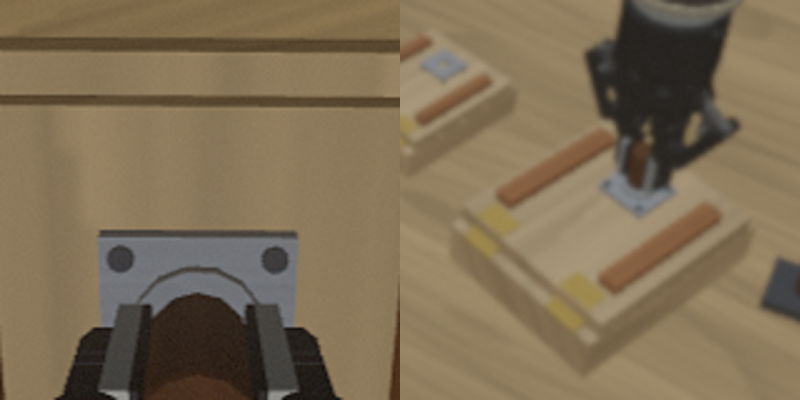

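The collar is on the plate and the lid is shut. z stopped at 68.6 mm while the force rose to 27 N, so the plate is flat. I'm handing in.

```bash
python3 -c "
from station import ctrl
print(ctrl.job_done())"
```

```text
the job is handed in; nothing more can be done
None
```

I shut the jig, put the steel pin through both halves and handed the job in at about 12.6 s, with the pin still gripped (about 90 N) and pressed down at about 27 N on the flattened plate; no verdict came back.

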